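# Make up two culture-plate kits in their fitted trays

## Robot

A 6-joint arm with a two-finger parallel gripper is mounted at the origin on a cart in front of the work surface, level with it; the furniture and walls round the work are solid. World frame = base frame: x ahead of the robot, y to its left, z up, the work surface at z = 0. Lengths are in m, angles in degrees, forces in N, time in s.
With the tool pointing down it reaches from about 0.35 to 0.925 m from the base axis. Payload 6.4 kg.
Tool frame: the origin (TCP) lies on the centre line of the jaws, within the pads' length; the fingertips stand 11 mm ahead of it and the grasp point (between the pads) lies 8 mm behind it; z points along the fingers, y is the line along which they close (so a half turn about z gives the same grasp; the last joint's range is limited). The gripper opens to 85 mm and grips with 20 to 120 N. Pads are 22 mm wide; open, the fingers measure 114 mm over their backs; the gripper's body (76 mm by 85 mm) begins 54 mm behind the grasp point. The pads swing forward as they close: fully open they stand 13 mm farther back than shut.
Start: joints at [62.275, 14.043, 89.255, -0, 76.702, -9.975], TCP at [0.198, 0.619, 0.242] pointing down, gripper open.
Joint ranges: [-179.41, 179.41], [-58.25, 129.5], [7.25, 145.43], [-54.29, 234.29], [11.92, 165.04], [-157.13, 157.13]. Speed limits (degrees/s): [147.25, 147.25, 180, 180, 180, 180].

## Interface

Orientations are given as a 3x3 rotation matrix whose columns are the frame's x, y, z axes.
In Python, from station import read_state, imaging, workorder gives the robot as it stands.
- The arm moves only by the tool move_arm, never from a script. Its argument "increments" is a list of rows, each a list of 3 entries, a list of its own where there are three numbers: the shift along the tool's x, y, z in m, then the turn about the tool's z in rad, then the finger opening in m, from 0 to 0.0854. A call has 1 to 20 rows; each row is the pose to reach, as a shift and turn from the pose commanded when the call began, along the tool's axes at that moment; what a row does not reach only later rows make up. A row lasts 1/10 s, in which the tool goes at most 50 mm and 8.59 degrees, less where a joint would pass 70% of its speed; a pose out of reach is approached as far as the arm can. A call with a gripper value outside its range is refused whole. The fingers move at their own pace and stop on an object; "newtons" is the grip in N (left out, the last holds). Time passes only in rows, so rows that repeat a pose let the fingers close. It gives the time, the measured TCP pose, the force, the opening and the grip force at its end, in the units of the state.
- read_state(): the state, without advancing time (a new reading comes with each control period).
- imaging.grab_frame(name): name is "scene" or "top"; returns the picture (384x512x3 uint8, red, green, blue); there is no depth.
- imaging.get_calibration(name): a dict with "fx", "fy", "cx", "cy" (pixels), "k1" (the pictures are not rectified: a ray, as slopes to the right and down, at radius r is drawn at 1 + k1 r^2 times it, then the intrinsics apply), "world_from_camera" (4x4, takes a point from camera to world coordinates). Camera axes: x right, y up, looking along -z (the intrinsics and any distortion apply to the point x, -y, -z); pixel columns grow to the right and rows downward; lengths in m; the calibration is good to about 2 mm. A picture is of the moment at which its call begins. get_calibration takes no time and is no camera call.
- workorder.sign_off(): hands the job in; it is judged then, once.
The state is a dict: "time_s": time; "joints": joint angles; "dq": joint speeds; "tau": joint torques, N m; "eef_pos": TCP position; "tcp_rot": TCP orientation; "ft_force": force on the tool from outside, world axes, zero at the start; "wrist_torque": the same for the moment, N m; "opening": finger opening in m; "grasp_force": force on a finger pad.
Only numpy, scipy, OpenCV 4.12 (cv2) and the standard library are available. Lean on these libraries where they do the work, as an engineer would, in place of code of your own. Each camera call takes 0.05 s, during which the arm holds its last target. There are 200 camera calls.

## Task

Make up the two kits for the next practical from the stock that stands near the trays and round the front of the instrument (the spare plate and bottles standing far off at the left are not meant). The blue tray is the staining kit: it gets the cream culture plate, the brown dropper bottle with the grey cap and the small brown sample vial with the white cap; the white tray is the subculture kit: it gets the pink culture plate and the bottle with the red cap. Put each thing into the well made for it, upright and down on the floor of the well, set down rather than dropped, and leave the timer where it is: it stays on the bench.

Things in the scene. Friction and masses are not known exactly. Their poses are not given: they have to be found in the camera images.
- plate_cream: Cream culture plate, a closed clear dish of 62 mm diameter and 15 mm high, seen from above as a cream or beige disc; its lowest 4 mm are 58 mm across, so grip it across the rim higher up (between 5 and 15 mm above its underside). It lies lid up on the bench. Origin: centre of its underside, z up.
- plate_pink: Pink culture plate, a closed clear dish of 62 mm diameter and 15 mm high, seen from above as a pink disc; its lowest 4 mm are 58 mm across, so grip it across the rim higher up (between 5 and 15 mm above its underside). It lies lid up on the bench. Origin: centre of its underside, z up.
- dropper_bottle: Brown glass dropper bottle with a ribbed grey cap, 38 mm diameter, 78 mm high, upright; the cap is 25 mm in diameter and spans 58 to 78 mm above the underside. Origin: centre of its underside, z up.
- red_cap_bottle: Small clear bottle with a red cap and a blue and white label, 47 mm diameter, 95 mm high, upright; the cap is 32 mm in diameter and spans 77 to 95 mm above the underside. Origin: centre of its underside, z up.
- sample_vial: Small glass sample vial with brown contents and a white screw cap, 20 mm diameter, 51 mm high, upright; the cap spans 40 to 51 mm above the underside, and the body below it is hardly thinner. Origin: centre of its underside, z up.
- timer: Bench timer, white, 66 by 62 by 18 mm, with a grey display and coloured buttons on top, lying among the stock; in no kit. Origin: centre of its underside.
- spectrophotometer: Bench spectrophotometer, fixed, 409 (x) x 326 (y) x 287 mm, its open lid standing higher; it parts the bench, so carry things round its front (the centres of the stock lie about 70 mm or more in front of it and 85 mm or more beside it). Origin: centre of its underside.
- tray_blue: Blue fixed kit tray, 166 (y) x 110 (x) x 21 mm high, foot flange 174 x 118 mm. Origin: centre of underside, z up. Plate nest: 78 mm diameter, 5 mm deep (floor at z = 16 mm), at x = 0, y = -39 mm. Wells 17 mm deep (floor at z = 4 mm): dropper bottle, 54 mm diameter, at x = 22, y = 37 mm; sample vial, 36 mm diameter, at x = -30, y = 37 mm.
- tray_white: White fixed kit tray, 166 (y) x 110 (x) x 21 mm high, foot flange 174 x 118 mm. Origin: centre of underside, z up. Plate nest: 78 mm diameter, 5 mm deep (floor at z = 16 mm), at x = 0, y = -39 mm. Well for the red-capped bottle: 63 mm diameter, 17 mm deep (floor at z = 4 mm), at x = 0, y = 38.5 mm.
Mind the look-alikes: they are no part of the job. Of the things like the red_cap_bottle, leave any that is orange or purple; of the rest the smaller one is meant.

How it is judged (in metres and radians):
At the end, for the whole second after the job is handed in: Each thing is in its own well of its own tray, within 12 mm of the well's centre along each tray axis, its underside within 3 mm of the well floor, within 0.12 rad of upright, released and at rest; the timer is within 20 mm of where it lay (x of plate_cream in the frame of tray_blue between -0.012 and 0.012 m and y of plate_cream in the frame of tray_blue between -0.051 and -0.027 m and z of plate_cream in the frame of tray_blue between 0.013 and 0.019 m and angle between each of plate_cream, dropper_bottle, sample_vial, plate_pink, red_cap_bottle's own z axis and vertical below 0.12 rad and linear speed of each of plate_cream, dropper_bottle, sample_vial, plate_pink, red_cap_bottle below 0.02 m/s and contact force between the fingers and plate_cream below 0.05 N and x of dropper_bottle in the frame of tray_blue between 0.01 and 0.034 m and y of dropper_bottle in the frame of tray_blue between 0.025 and 0.049 m and z of dropper_bottle in the frame of tray_blue between 0.001 and 0.007 m and contact force between the fingers and dropper_bottle below 0.05 N and x of sample_vial in the frame of tray_blue between -0.042 and -0.018 m and y of sample_vial in the frame of tray_blue between 0.025 and 0.049 m and z of sample_vial in the frame of tray_blue between 0.001 and 0.007 m and contact force between the fingers and sample_vial below 0.05 N and x of plate_pink in the frame of tray_white between -0.012 and 0.012 m and y of plate_pink in the frame of tray_white between -0.051 and -0.027 m and z of plate_pink in the frame of tray_white between 0.013 and 0.019 m and contact force between the fingers and plate_pink below 0.05 N and x of red_cap_bottle in the frame of tray_white between -0.012 and 0.012 m and y of red_cap_bottle in the frame of tray_white between 0.0265 and 0.0505 m and z of red_cap_bottle in the frame of tray_white between 0.001 and 0.007 m and contact force between the fingers and red_cap_bottle below 0.05 N and distance of timer from where it was at the start of the episode below 0.02 m); the robot touches nothing.
It fails at once if a plate, bottle or vial of the kits is tipped more than about 35 degrees (angle between any of plate_cream, dropper_bottle, sample_vial, plate_pink, red_cap_bottle's own z axis and vertical above 0.6 rad).
It fails at once if a plate, bottle or vial is let fall: nothing touches it while its underside is over 50 mm above the worktop (30 mm above a tray) ((height (world z) of plate_cream above 0.05 m and contact force between plate_cream and anything else below 0.001 N) or (height (world z) of dropper_bottle above 0.05 m and contact force between dropper_bottle and anything else below 0.001 N) or (height (world z) of sample_vial above 0.05 m and contact force between sample_vial and anything else below 0.001 N) or (height (world z) of plate_pink above 0.05 m and contact force between plate_pink and anything else below 0.001 N) or (height (world z) of red_cap_bottle above 0.05 m and contact force between red_cap_bottle and anything else below 0.001 N)).
It fails at once if the timer is shifted by more than 20 mm (distance of timer from where it was at the start of the episode above 0.02 m).
It also fails if it takes over 136 s, if anything falls off the work surface, if the arm or the gripper's body presses on something with over 40 N, if the wrist force passes 120 N, or if a joint passes its speed limit or range.

## Working session

There is one attempt and no reset: what is moved stays moved. The work goes in short steps, Python scripts to look and compute and a tool call to move; the robot and the scene stay as the last step left them, time stands still between calls to the robot, and variables do not carry over. Pictures are saved under pics/ and viewed, at most 14 in all, crops included, and the job is handed in when it is done.

Besides the shell and the picture viewer there is one more tool, called after "Request:" by a JSON object that holds its "op" and its "data", one argument or row to a line. move_arm: Moves the arm, as the interface text tells. Its arguments: {"type":"object","properties":{"increments":{"type":"array","items":{"type":"array"}},"newtons":{"type":"number"}},"required":["increments"]}

```bash
mkdir -p pics; ls
python3 - <<'E'
from station import read_state, imaging, workorder
import cv2
for n in ("scene","top"):
    im=imaging.grab_frame(n); cv2.imwrite(f"pics/{n}0.png",im[:,:,::-1])
    cv2.imwrite(f"pics/{n}0b.png",cv2.resize(im[:,:,::-1],(800,600),interpolation=cv2.INTER_CUBIC))
    print(n,imaging.get_calibration(n))
print(read_state())
E
```

```text
pics
scene {'fx': 371.14767195801915, 'fy': 371.14767195801915, 'cx': 260.96155646884483, 'cy': 192.6589273479275, 'k1': 0.007233100248306624, 'world_from_camera': array([[ 0.61042309,  0.37838003, -0.69585358, -0.47591996],
       [-0.79168356,  0.31909395, -0.5209762 , -0.8793128 ],
       [ 0.02491567,  0.86891174,  0.49433956,  0.76506705],
       [ 0.        ,  0.        ,  0.        ,  1.        ]])}
top {'fx': 409.61853693513456, 'fy': 409.61853693513456, 'cx': 252.82431208116148, 'cy': 186.82010038651322, 'k1': -0.08133285144131157, 'world_from_camera': array([[-0.0070043 ,  0.99078353, -0.13527354,  0.35078559],
       [-0.99996692, -0.00749911, -0.00314861, -0.14092383],
       [-0.00413402,  0.13524701,  0.99080329,  1.38030435],
       [ 0.        ,  0.        ,  0.        ,  1.        ]])}
{'time_s': 0.1, 'joints': array([ 6.22779580e+01,  1.40797816e+01,  8.93178451e+01, -5.55049123e-04,
        7.67020105e+01, -9.97297245e+00]), 'dq': array([ 0.03422602, -0.15589223, -0.26489677,  0.08688511, -0.04258252,
        0.03044919]), 'tau': array([ 5.72241987e-07, -4.30669641e+01, -3.27128935e+01, -1.37682541e-04,
        2.85367612e-03,  3.91926577e-06]), 'eef_pos': array([0.19789688, 0.61863647, 0.24129502]), 'tcp_rot': array([[-9.52401315e-01,  3.04846016e-01, -8.00605747e-04],
       [ 3.04846928e-01,  9.52400109e-01, -1.54377151e-03],
       [ 2.91884405e-04, -1.71435222e-03, -9.99998488e-01]]), 'ft_force': array([-0.75968708, -0.73270898, -0.25043961]), 'wrist_torque': array([-0.01288445,  0.01251302, -0.01448066]), 'grasp_force': 0.0, 'opening': 0.085828687673878}
```

View pics/top0b.png

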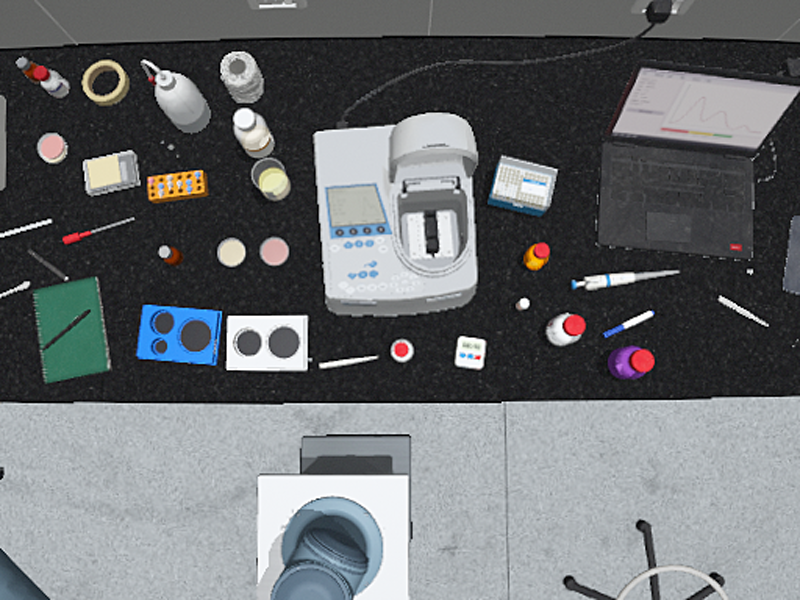

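View pics/scene0b.png

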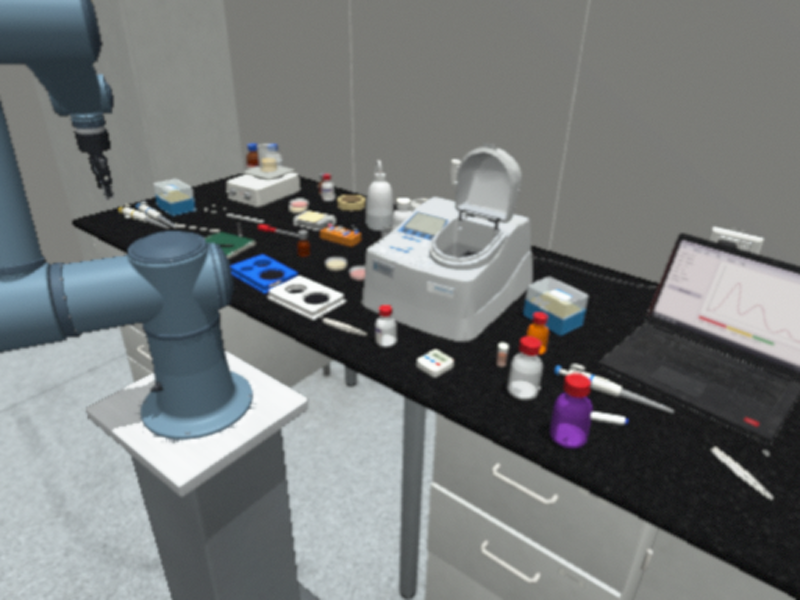

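The top view (800 px) shows the cream plate at (231,252), pink plate at (274,251), dropper at (170,255) and blue tray at (180,335). The white tray is at (267,343), the small red-capped bottle at (402,350), the timer at (471,352) and the vial at (523,303). The larger clear bottle plus the orange and purple ones, around (540–640, 250–360), are the decoys.

```bash
cat > h.py <<'E'
import numpy as np, cv2
from station import read_state, imaging
def ray(n,px):
    c=imaging.get_calibration(n); T=c["world_from_camera"]
    K=np.array([[c["fx"],0,c["cx"]],[0,c["fy"],c["cy"]],[0,0,1.]])
    p=cv2.undistortPoints(np.array(px,float).reshape(-1,1,2),K,np.array([c["k1"],0,0,0,0.]))[:,0]
    d=np.c_[p[:,0],-p[:,1],-np.ones(len(p))]@T[:3,:3].T
    return T[:3,3],d
def onplane(n,px,z):
    o,d=ray(n,px); return o+d*((z-o[2])/d[:,2])[:,None]
def proj(n,P):
    c=imaging.get_calibration(n); T=c["world_from_camera"]
    q=(np.atleast_2d(P)-T[:3,3])@T[:3,:3]; s=np.c_[q[:,0],-q[:,1]]/-q[:,2:]
    s=s*(1+c["k1"]*(s**2).sum(1))[:,None]; return s*[c["fx"],c["fy"]]+[c["cx"],c["cy"]]
def blobs(im,roi,lo,hi,amin=8):
    x0,y0,x1,y1=roi; h=cv2.cvtColor(im[y0:y1,x0:x1],cv2.COLOR_RGB2HSV)
    m=cv2.inRange(h,np.array(lo),np.array(hi)); cs,_=cv2.findContours(m,cv2.RETR_CCOMP,cv2.CHAIN_APPROX_NONE)
    out=[]
    for c in cs:
        if cv2.contourArea(c)>=amin: out.append(c[:,0].astype(float)+[x0,y0])
    return sorted(out,key=lambda c:-cv2.contourArea(c.astype(np.float32)))
E
python3 - <<'E'
from h import *
im=cv2.imread("pics/top0.png")[:,:,::-1].copy()
def rep(name,roi,lo,hi,z,k=4,amin=8):
    for c in blobs(im,roi,lo,hi,amin)[:k]:
        w=onplane("top",c,z); (cx,cy),s,a=cv2.minAreaRect((w[:,:2]*1000).astype(np.float32)); 
        (ex,ey),r=cv2.minEnclosingCircle((w[:,:2]*1000).astype(np.float32))
        print(name,"rect",np.round([cx,cy,*s,a],1),"circ",np.round([ex,ey,r],1),"px",c.mean(0).round(1))
B=(0,0,60);
rep("cream",(134,148,161,174),(0,0,90),(179,255,255),.015,2)
rep("pink",(162,148,188,174),(0,0,90),(179,255,255),.015,2)
rep("blue",(80,188,145,240),(100,120,80),(120,255,255),.021,5)
rep("white",(144,196,198,242),(0,0,140),(179,60,255),.021,5)
rep("white tray dark",(144,196,198,242),(0,0,0),(179,255,140),.021,5)
rep("redcap",(240,210,275,236),(170,120,80),(179,255,255),.095)
rep("redcap2",(345,195,380,225),(170,120,80),(179,255,255),.11)
rep("timer",(285,208,318,240),(0,0,140),(179,255,255),.018,1)
rep("vial",(325,185,345,202),(0,0,120),(179,90,255),.051)
rep("drop",(95,150,122,175),(0,0,90),(179,90,255),.078)
rep("spec",(195,70,310,205),(0,0,130),(179,60,255),0.1,1)
def up(x0,y0,x1,y1): return cv2.resize(im[y0:y1,x0:x1],(300,240),interpolation=cv2.INTER_CUBIC)
v=np.vstack([np.hstack([up(92,148,122,172),up(322,183,352,207)]),np.hstack([up(242,212,272,236),up(350,198,380,222)])])
cv2.imwrite("pics/c1.png",v[:,:,::-1])
E
```

```text
cream rect [629.  222.7  63.2  58.8   1.6] circ [628.7 222.2  32.4] px [147.5 161. ]
pink rect [629.8 128.1  62.3  59.   89.5] circ [629.7 128.1  32.3] px [175.  160.5]
blue rect [449.  329.1 179.5 117.8  85. ] circ [448.4 329.3 104.8] px [114.4 213.9]
blue rect [446.9 293.3  68.2  68.4  45.4] circ [445.5 293.2  36.5] px [124.8 214.4]
blue rect [474.1 362.9  44.6  44.9  46.4] circ [473.3 360.7  25.7] px [104.7 206.3]
blue rect [423.5 366.1  26.9  28.4  45.3] circ [423.  365.8  15.8] px [103.1 221.3]
blue rect [422.6 250.7  10.1  36.7  84.3] circ [422.5 249.2  18.4] px [137.2 221.5]
white rect [430.7 137.3 176.4 113.5  89.8] circ [430.6 137.4 102.2] px [170.7 219.1]
white rect [431.1 102.3  66.7  67.8  45.3] circ [431.3 102.2  35.9] px [181.2 218.7]
white rect [430.6 176.9  57.6  56.1  45.6] circ [430.6 176.8  30.6] px [159. 219.]
white tray dark rect [432.6 139.2 181.  150.3  89.8] circ [432.6 139.2 117.6] px [170.1 218.6]
white tray dark rect [431.  102.3  62.   63.1  45.3] circ [431.4 102.2  32.8] px [181.2 218.7]
white tray dark rect [429.9 176.5  52.8  50.6  26.4] circ [430.6 176.8  27.3] px [159. 219.]
redcap rect [ 411.9 -147.6   21.9   25.    89.6] circ [ 410.8 -147.    13.6] px [256.3 223.3]
redcap2 rect [ 456.3 -494.9   41.1   41.1   87.7] circ [ 455.6 -494.6   21.8] px [367.6 207.7]
timer rect [ 406.7 -294.8   60.6   64.3   81.5] circ [ 407.8 -294.    39.4] px [300.7 225.1]
vial rect [ 506.5 -402.5   26.6   19.8   89.5] circ [ 505.9 -403.3   14.4] px [334.4 194.1]
drop rect [619.4 348.9  23.9  23.4  89.4] circ [619.1 348.7  12.7] px [104.6 160.6]
spec rect [ 692.3 -149.6  420.4  340.1    4.9] circ [ 694.1 -143.5  244.4] px [256.9 153. ]
```

View pics/c1.png

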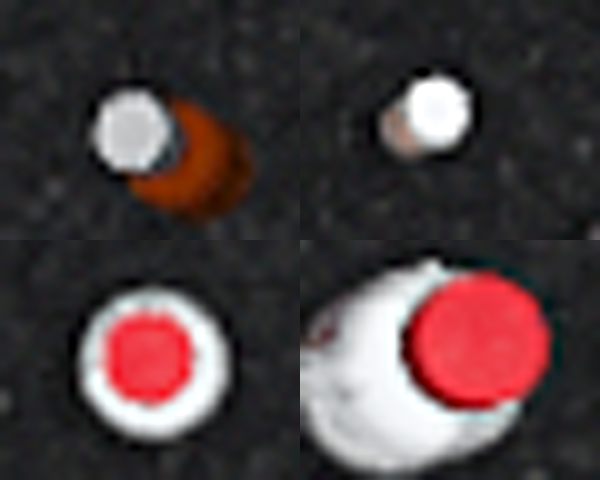

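Request:
{"op": "move_arm", "data": {
  "increments": [
    [[-0.531, -0.246, 0.06], -0.31, 0.076],
    [[-0.531, -0.246, 0.06], -0.31, 0.076],
    [[-0.531, -0.246, 0.06], -0.31, 0.076],
    [[-0.531, -0.246, 0.06], -0.31, 0.076],
    [[-0.531, -0.246, 0.06], -0.31, 0.076],
    [[-0.531, -0.246, 0.06], -0.31, 0.076],
    [[-0.531, -0.246, 0.06], -0.31, 0.076],
    [[-0.531, -0.246, 0.06], -0.31, 0.076],
    [[-0.531, -0.246, 0.06], -0.31, 0.076],
    [[-0.531, -0.246, 0.06], -0.31, 0.076],
    [[-0.531, -0.246, 0.06], -0.31, 0.076],
    [[-0.531, -0.246, 0.06], -0.31, 0.076],
    [[-0.531, -0.246, 0.06], -0.31, 0.076],
    [[-0.531, -0.246, 0.06], -0.31, 0.076],
    [[-0.531, -0.246, 0.06], -0.31, 0.076],
    [[-0.531, -0.246, 0.06], -0.31, 0.076],
    [[-0.531, -0.246, 0.06], -0.31, 0.076]
  ],
  "newtons": 30
}}

```text
time_s: 1.8
eef_pos: [0.6282, 0.2239, 0.1825]
tcp_rot: [[-1.0, -0.002, 0.0], [-0.002, 1.0, 0.0], [-0.0, 0.0, -1.0]]
ft_force: [0.2, 0.7, 0.5]
opening: 0.0762
grasp_force: 0.0
```

```bash
cat > s.py <<'E'
from h import *
s=read_state(); print(s["time_s"],s["eef_pos"].round(4),s["tcp_rot"].round(3).tolist(),"F",s["ft_force"].round(1),"op",round(s["opening"],4),"grip",round(s["grasp_force"],1),"q",s["joints"].round(1))
E
python3 s.py
python3 - <<'E'
from h import *
im=cv2.imread("pics/top0.png")[:,:,::-1].copy()
print("vial",onplane("top",[[335.25,193.85]],.051).round(4))
P=[];L=np.array([[0,-39],[22,37],[-30,37.]])
bl=blobs(im,(80,188,145,240),(100,120,80),(120,255,255))[1:4]
for c,z in zip(bl,(.016,.004,.004)):
    w=onplane("top",c,z)[:,:2]*1000; P.append(cv2.fitEllipse(w.astype(np.float32))[0])
P=np.array(P);M,_=cv2.estimateAffinePartial2D(L,P); 
U,S,V=np.linalg.svd((L-L.mean(0)).T@(P-P.mean(0))); R=(U@V).T; t=P.mean(0)-R@L.mean(0)
print(P,"yaw",np.degrees(np.arctan2(R[1,0],R[0,0])),"t",t,"wells",L@R.T+t)
E
```

```text
1.8 [0.6282 0.2239 0.1825] [[-1.0, -0.002, 0.0], [-0.002, 1.0, 0.0], [-0.0, 0.0, -1.0]] F [0.2 0.7 0.5] op 0.0762 grip 0.0 q [  9.9  19.4  89.2   0.   71.4 -80.2]
vial [[ 0.507  -0.4065  0.051 ]]
[[446.47628784 294.44641113]
 [475.17971802 369.25546265]
 [424.05288696 373.32217407]] yaw -5.147746899325565 t [450.1787584  333.81580699] wells [[446.67951041 294.97310802]
 [475.40982386 368.69263792]
 [423.61955856 373.35830191]]
```

Request:
{"op": "move_arm", "data": {
  "increments": [
    [[-0.001, -0.001, 0.04], 0, 0.072],
    [[-0.001, -0.001, 0.08], 0, 0.072],
    [[-0.001, -0.001, 0.12], 0, 0.07],
    [[-0.001, -0.001, 0.145], 0, 0.068],
    [[-0.001, -0.001, 0.155], 0, 0.068],
    [[-0.001, -0.001, 0.163], 0, 0.068],
    [[-0.001, -0.001, 0.163], 0, 0.068],
    [[-0.001, -0.001, 0.165], 0, 0.068],
    [[-0.001, -0.001, 0.167], 0, 0.068],
    [[-0.001, -0.001, 0.167], 0, 0.068],
    [[-0.001, -0.001, 0.167], 0, 0.068]
  ]
}}

```text
time_s: 2.9
eef_pos: [0.6302, 0.2219, 0.0159]
tcp_rot: [[-1.0, -0.0, 0.001], [-0.0, 1.0, 0.0], [-0.001, 0.0, -1.0]]
ft_force: [0.4, -0.5, -0.6]
opening: 0.0681
grasp_force: 0.0
```

```bash
python3 s.py
python3 - <<'E'
from h import *
a=imaging.grab_frame("top")[140:190,120:200]; b=imaging.grab_frame("scene")[125:195,165:265]
v=np.hstack([cv2.resize(a,(400,300),interpolation=cv2.INTER_CUBIC),cv2.resize(b,(400,300),interpolation=cv2.INTER_CUBIC)]); cv2.imwrite("pics/c2.png",v[:,:,::-1])
E
```

```text
2.9 [0.6302 0.2219 0.0159] [[-1.0, -0.0, 0.001], [-0.0, 1.0, 0.0], [-0.001, 0.0, -1.0]] F [ 0.4 -0.5 -0.6] op 0.0681 grip 0.0 q [  9.7  31.9  91.8  -0.   56.2 -80.3]
```

View pics/c2.png

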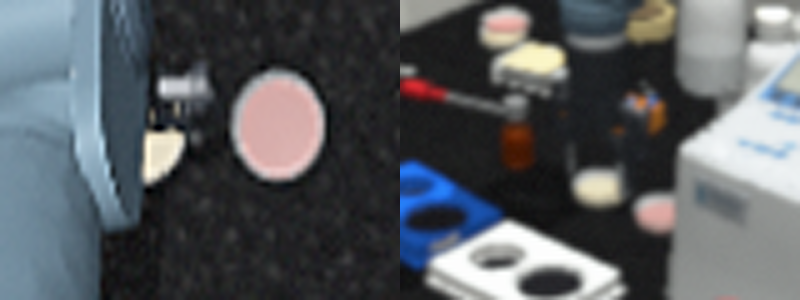

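The fingers straddle the cream plate without touching the bench. I'll probe lower gently to find where the tips are.

Request:
{"op": "move_arm", "data": {
  "increments": [
    [[0, 0, 0.001], 0, 0.067],
    [[0, 0, 0.002], 0, 0.067],
    [[0, 0, 0.003], 0, 0.067],
    [[0, 0, 0.004], 0, 0.067],
    [[0, 0, 0.004], 0, 0.067]
  ]
}}

```text
time_s: 3.5
eef_pos: [0.6297, 0.2219, 0.011]
tcp_rot: [[-1.0, -0.0, -0.001], [-0.0, 1.0, -0.0], [0.001, -0.0, -1.0]]
ft_force: [-0.0, 0.5, 0.3]
opening: 0.067
grasp_force: 0.0
```

Request:
{"op": "move_arm", "data": {
  "increments": [
    [[0, 0, 0.001], 0, 0.067],
    [[0, 0, 0.002], 0, 0.067],
    [[0, 0, 0.003], 0, 0.067],
    [[0, 0, 0.003], 0, 0.067]
  ]
}}

```text
time_s: 3.9
eef_pos: [0.6297, 0.2219, 0.0081]
tcp_rot: [[-1.0, -0.0, -0.0], [-0.0, 1.0, -0.0], [0.0, -0.0, -1.0]]
ft_force: [-0.3, 0.2, 0.5]
opening: 0.0671
grasp_force: 0.0
```

Request:
{"op": "move_arm", "data": {
  "increments": [
    [[0, 0, -0.002], 0, 0.064],
    [[0, 0, -0.003], 0, 0.06],
    [[0, 0, -0.003], 0, 0.056],
    [[0, 0, -0.003], 0, 0.056],
    [[0, 0, -0.003], 0, 0.056],
    [[0, 0, -0.003], 0, 0.056],
    [[0, 0, -0.003], 0, 0.056]
  ],
  "newtons": 40
}}

```text
time_s: 4.6
eef_pos: [0.6298, 0.2219, 0.0112]
tcp_rot: [[-1.0, -0.0, -0.0], [-0.0, 1.0, -0.0], [0.0, -0.0, -1.0]]
ft_force: [-0.0, -1.0, 0.1]
opening: 0.0594
grasp_force: 43.0
```

Request:
{"op": "move_arm", "data": {
  "increments": [
    [[0, 0, -0.004], 0, 0.056],
    [[0, 0, -0.015], 0, 0.056],
    [[0, 0, -0.04], 0, 0.056],
    [[0.02, 0.008, -0.06], 0, 0.056],
    [[0.05, 0.02, -0.06], 0, 0.056],
    [[0.08, 0.032, -0.06], 0, 0.056],
    [[0.11, 0.044, -0.06], 0, 0.056],
    [[0.14, 0.056, -0.06], 0, 0.056],
    [[0.17, 0.068, -0.06], 0, 0.056],
    [[0.1826, 0.073, -0.06], 0, 0.056],
    [[0.1826, 0.073, -0.06], 0, 0.056],
    [[0.1826, 0.073, -0.05], 0, 0.056],
    [[0.1826, 0.073, -0.045], 0, 0.056],
    [[0.1826, 0.073, -0.045], 0, 0.056]
  ]
}}

```text
time_s: 6.0
eef_pos: [0.4475, 0.2941, 0.055]
tcp_rot: [[-1.0, 0.001, -0.002], [0.001, 1.0, -0.001], [0.002, -0.001, -1.0]]
ft_force: [-0.1, 0.7, -0.0]
opening: 0.0592
grasp_force: 43.1
```

```bash
python3 s.py
python3 - <<'E'
from h import *
a=imaging.grab_frame("top")[185:245,80:160]; b=imaging.grab_frame("scene")[130:205,140:240]
v=np.hstack([cv2.resize(a,(400,300),interpolation=cv2.INTER_CUBIC),cv2.resize(b,(400,300),interpolation=cv2.INTER_CUBIC)]); cv2.imwrite("pics/c3.png",v[:,:,::-1])
E
```

```text
6.0 [0.4475 0.2941 0.055 ] [[-1.0, 0.001, -0.002], [0.001, 1.0, -0.001], [0.002, -0.001, -1.0]] F [-0.1  0.7 -0. ] op 0.0592 grip 43.1 q [ 21.2  13.6 111.8  -0.   54.7 -68.8]
```

View pics/c3.png

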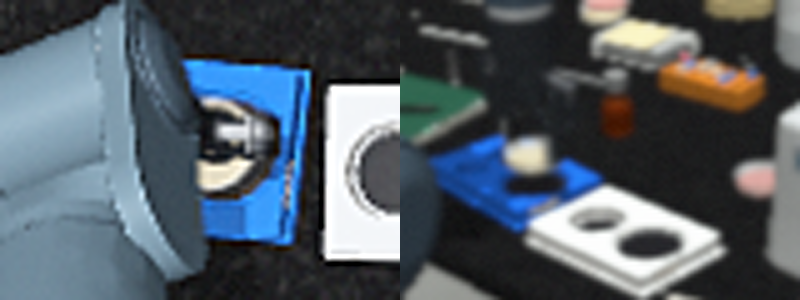

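The plate is held level over the blue nest. Lowering.

Request:
{"op": "move_arm", "data": {
  "increments": [
    [[0, 0, 0.012], 0, 0.056],
    [[0, 0, 0.02], 0, 0.056],
    [[0, 0, 0.024], 0, 0.056],
    [[0, 0, 0.026], 0, 0.056],
    [[0, 0, 0.027], 0, 0.056],
    [[0, 0, 0.028], 0, 0.056],
    [[0, 0, 0.028], 0, 0.056],
    [[0, 0, 0.028], 0, 0.056]
  ]
}}

```text
time_s: 6.9
eef_pos: [0.4474, 0.295, 0.0286]
tcp_rot: [[-1.0, -0.0, 0.0], [-0.0, 1.0, 0.0], [-0.0, 0.0, -1.0]]
ft_force: [-0.1, -0.6, 0.3]
opening: 0.0589
grasp_force: 43.1
```

Request:
{"op": "move_arm", "data": {
  "increments": [
    [[0, 0, 0.0007], 0, 0.056],
    [[0, 0, 0.0014], 0, 0.056],
    [[0, 0, 0.002], 0, 0.056],
    [[0, 0, 0.002], 0, 0.056]
  ]
}}

```text
time_s: 7.3
eef_pos: [0.4474, 0.2949, 0.0271]
tcp_rot: [[-1.0, -0.0, -0.0], [-0.0, 1.0, -0.0], [0.0, -0.0, -1.0]]
ft_force: [-2.9, -1.3, 7.3]
opening: 0.0593
grasp_force: 43.8
```

Request:
{"op": "move_arm", "data": {
  "increments": [
    [[0, 0, 0], 0, 0.062],
    [[0, 0, 0], 0, 0.066],
    [[0, 0, 0], 0, 0.07],
    [[0, 0, 0], 0, 0.074],
    [[0, 0, 0], 0, 0.074],
    [[0, 0, -0.01], 0, 0.074],
    [[0, 0, -0.04], 0, 0.074],
    [[0, 0, -0.09], 0, 0.074],
    [[-0.04, -0.037, -0.12], 0, 0.074],
    [[-0.08, -0.074, -0.12], 0, 0.074],
    [[-0.11, -0.1, -0.12], 0, 0.074],
    [[-0.15, -0.137, -0.12], 0, 0.074],
    [[-0.182, -0.167, -0.12], 0, 0.074],
    [[-0.182, -0.167, -0.12], 0, 0.074],
    [[-0.182, -0.167, -0.08], 0, 0.072],
    [[-0.182, -0.167, -0.04], 0, 0.07],
    [[-0.182, -0.167, -0.01], 0, 0.068],
    [[-0.182, -0.167, 0.008], 0, 0.068],
    [[-0.182, -0.167, 0.016], 0, 0.068],
    [[-0.182, -0.167, 0.016], 0, 0.068]
  ]
}}

```text
time_s: 9.3
eef_pos: [0.6291, 0.1281, 0.0102]
tcp_rot: [[-1.0, -0.001, -0.001], [-0.001, 1.0, 0.0], [0.001, 0.0, -1.0]]
ft_force: [0.3, 0.2, 0.2]
opening: 0.068
grasp_force: 0.0
```

```bash
python3 s.py
python3 - <<'E'
from h import *
im=imaging.grab_frame("top"); a=im[185:245,80:160]; b=imaging.grab_frame("scene")[130:205,150:250]
for c in blobs(im,(110,195,140,235),(10,20,120),(30,130,255),30)[:2]: print((onplane("top",c,.031)[:,:2]*1000).round(0).min(0),(onplane("top",c,.031)[:,:2]*1000).max(0))
v=np.hstack([cv2.resize(a,(400,300),interpolation=cv2.INTER_CUBIC),cv2.resize(b,(400,300),interpolation=cv2.INTER_CUBIC)]); cv2.imwrite("pics/c4.png",v[:,:,::-1])
E
```

```text
9.3 [0.6291 0.1281 0.0102] [[-1.0, -0.001, -0.001], [-0.001, 1.0, 0.0], [0.001, 0.0, -1.0]] F [0.3 0.2 0.2] op 0.068 grip 0.0 q [  1.4  29.7  95.9   0.   54.5 -88.6]
```

View pics/c4.png

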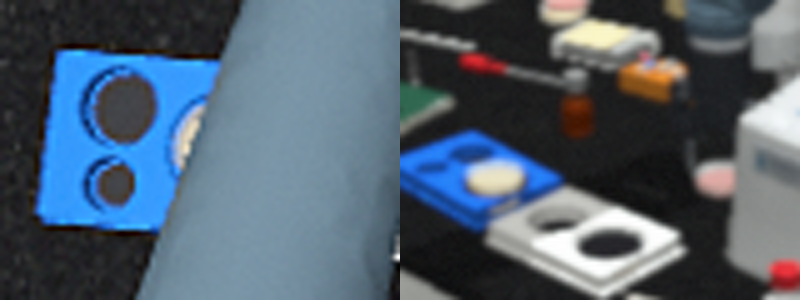

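Cream plate is seated. Gripping pink and carrying it to the white nest.

Request:
{"op": "move_arm", "data": {
  "increments": [
    [[0, 0, 0], 0, 0.062],
    [[0, 0, 0], 0, 0.056],
    [[0, 0, 0], 0, 0.056],
    [[0, 0, 0], 0, 0.056],
    [[0, 0, 0], 0, 0.056],
    [[0, 0, -0.004], 0, 0.056],
    [[0, 0, -0.015], 0, 0.056],
    [[0, 0, -0.04], 0, 0.056],
    [[0.02, -0.003, -0.06], 0, 0.056],
    [[0.05, -0.007, -0.06], 0, 0.056],
    [[0.09, -0.012, -0.06], 0, 0.056],
    [[0.13, -0.018, -0.06], 0, 0.056],
    [[0.17, -0.022, -0.06], 0, 0.056],
    [[0.199, -0.025, -0.06], 0, 0.056],
    [[0.199, -0.025, -0.06], 0, 0.056],
    [[0.199, -0.025, -0.045], 0, 0.056],
    [[0.199, -0.025, -0.03], 0, 0.056],
    [[0.199, -0.025, -0.022], 0, 0.056],
    [[0.199, -0.025, -0.019], 0, 0.056],
    [[0.199, -0.025, -0.019], 0, 0.056]
  ]
}}

```text
time_s: 11.4
eef_pos: [0.4308, 0.1028, 0.0295]
tcp_rot: [[-1.0, -0.0, 0.0], [-0.0, 1.0, -0.0], [-0.0, -0.0, -1.0]]
ft_force: [0.1, 0.3, -0.1]
opening: 0.0594
grasp_force: 43.2
```

Request:
{"op": "move_arm", "data": {
  "increments": [
    [[0, 0, 0.001], 0, 0.056],
    [[0, 0, 0.002], 0, 0.056],
    [[0, 0, 0.0027], 0, 0.056],
    [[0, 0, 0.0033], 0, 0.056],
    [[0, 0, 0.0033], 0, 0.056]
  ]
}}

```text
time_s: 11.9
eef_pos: [0.4312, 0.1029, 0.0287]
tcp_rot: [[-1.0, -0.001, -0.001], [-0.001, 1.0, -0.0], [0.001, -0.0, -1.0]]
ft_force: [-10.6, -0.4, 24.2]
opening: 0.0596
grasp_force: 45.6
```

```bash
python3 s.py
python3 - <<'E'
from h import *
a=imaging.grab_frame("top")[190:250,140:220]; b=imaging.grab_frame("scene")[160:210,165:231]
v=np.hstack([cv2.resize(a,(400,300),interpolation=cv2.INTER_CUBIC),cv2.resize(b,(400,300),interpolation=cv2.INTER_CUBIC)]); cv2.imwrite("pics/c5.png",v[:,:,::-1])
E
```

```text
11.9 [0.4312 0.1029 0.0287] [[-1.0, -0.001, -0.001], [-0.001, 1.0, -0.0], [0.001, -0.0, -1.0]] F [-10.6  -0.4  24.2] op 0.0596 grip 45.6 q [ -1.3   5.4 125.1  -0.   49.6 -91.3]
```

View pics/c5.png

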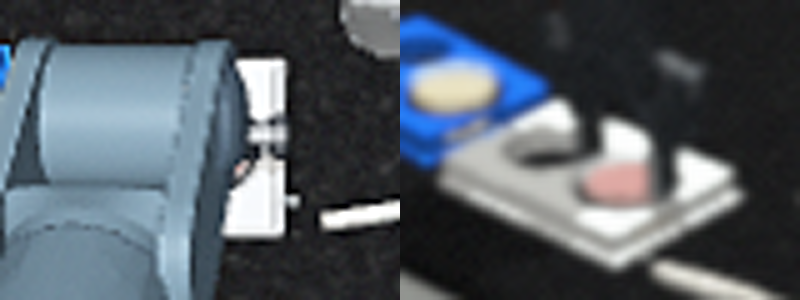

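Pink sits in the white nest. Releasing and going to the red-capped bottle.

Request:
{"op": "move_arm", "data": {
  "increments": [
    [[0, 0, -0.001], 0, 0.056],
    [[0, 0, -0.001], 0, 0.06],
    [[0, 0, -0.001], 0, 0.064],
    [[0, 0, -0.001], 0, 0.068],
    [[0, 0, -0.001], 0, 0.074],
    [[0, 0, -0.001], 0, 0.074],
    [[0, 0, -0.01], 0, 0.074],
    [[0, 0, -0.04], 0, 0.074],
    [[0, 0, -0.09], 0, 0.074],
    [[0, 0, -0.135], 0, 0.074],
    [[0.003, -0.04, -0.135], 0, 0.074],
    [[0.007, -0.085, -0.135], 0, 0.074],
    [[0.01, -0.13, -0.135], 0, 0.07],
    [[0.014, -0.175, -0.135], 0, 0.068],
    [[0.018, -0.22, -0.135], 0, 0.065],
    [[0.02, -0.25, -0.135], 0, 0.065],
    [[0.02, -0.25, -0.135], 0, 0.065],
    [[0.02, -0.25, -0.135], 0, 0.065]
  ]
}}

```text
time_s: 13.8
eef_pos: [0.4102, -0.1475, 0.1613]
tcp_rot: [[-1.0, 0.001, 0.0], [0.001, 1.0, 0.0], [-0.0, 0.0, -1.0]]
ft_force: [-0.3, 0.0, -0.2]
opening: 0.0653
grasp_force: 0.0
```

```bash
python3 s.py
python3 - <<'E'
from h import *
im=imaging.grab_frame("top"); cv2.imwrite("pics/top6.png",im[:,:,::-1]); b=imaging.grab_frame("scene")[160:230,165:265]
v=np.hstack([cv2.resize(im[190:250,80:200],(400,300),interpolation=cv2.INTER_CUBIC),cv2.resize(b,(400,300),interpolation=cv2.INTER_CUBIC)]); cv2.imwrite("pics/c6.png",v[:,:,::-1])
for nm,roi,lo,hi in (("cream",(112,198,138,232),(8,15,120),(35,130,255)),("pink",(168,205,195,234),(165,15,120),(179,130,255))):
  for c in blobs(im,roi,lo,hi,30)[:1]:
    w=onplane("top",c,.031)[:,:2]*1000; print(nm,np.round(cv2.minEnclosingCircle(w.astype(np.float32)),1) if 0 else cv2.minEnclosingCircle(w.astype(np.float32)))
E
```

```text
13.8 [ 0.4102 -0.1475  0.1613] [[-1.0, 0.001, 0.0], [0.001, 1.0, 0.0], [-0.0, 0.0, -1.0]] F [-0.3  0.  -0.2] op 0.0653 grip 0.0 q [ -34.8  -10.6  123.5    0.    67.2 -124.7]
cream ((445.5920715332031, 291.4249267578125), 30.51643180847168)
```

View pics/c6.png

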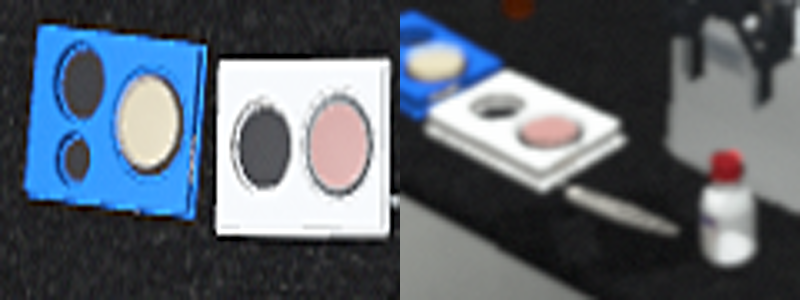

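Both plates lie in their nests, and the gripper hovers over the red-capped bottle. Descend, grip and lift.

Request:
{"op": "move_arm", "data": {
  "increments": [
    [[-0.001, 0, 0.03], 0, 0.065],
    [[-0.001, 0, 0.06], 0, 0.065],
    [[-0.001, 0, 0.09], 0, 0.065],
    [[-0.001, 0, 0.11], 0, 0.065],
    [[-0.001, 0, 0.12], 0, 0.065],
    [[-0.001, 0, 0.12], 0, 0.065],
    [[-0.001, 0, 0.12], 0, 0.055],
    [[-0.001, 0, 0.12], 0, 0.048],
    [[-0.001, 0, 0.12], 0, 0.042],
    [[-0.001, 0, 0.12], 0, 0.04],
    [[-0.001, 0, 0.12], 0, 0.04],
    [[-0.001, 0, 0.12], 0, 0.04],
    [[-0.001, 0, 0.12], 0, 0.04]
  ]
}}

```text
time_s: 15.2
eef_pos: [0.4127, -0.1479, 0.0428]
tcp_rot: [[-1.0, -0.0, 0.003], [-0.0, 1.0, -0.002], [-0.003, -0.002, -1.0]]
ft_force: [-0.0, 1.3, 6.5]
opening: 0.0447
grasp_force: 41.0
```

Request:
{"op": "move_arm", "data": {
  "increments": [
    [[0, 0, -0.005], 0, 0.04],
    [[0, 0, -0.02], 0, 0.04],
    [[0, 0, -0.045], 0, 0.04],
    [[0, 0.01, -0.07], 0, 0.04],
    [[-0.002, 0.03, -0.08], 0, 0.04],
    [[-0.004, 0.06, -0.08], 0, 0.04],
    [[-0.006, 0.095, -0.08], 0, 0.04],
    [[-0.008, 0.13, -0.08], 0, 0.04],
    [[-0.01, 0.165, -0.08], 0, 0.04],
    [[-0.012, 0.2, -0.08], 0, 0.04],
    [[-0.014, 0.235, -0.08], 0, 0.04],
    [[-0.016, 0.27, -0.08], 0, 0.04],
    [[-0.018, 0.3, -0.08], 0, 0.04],
    [[-0.02, 0.32, -0.08], 0, 0.04],
    [[-0.02, 0.328, -0.08], 0, 0.04],
    [[-0.02, 0.328, -0.08], 0, 0.04],
    [[-0.02, 0.328, -0.06], 0, 0.04],
    [[-0.02, 0.328, -0.045], 0, 0.04],
    [[-0.02, 0.328, -0.035], 0, 0.04],
    [[-0.02, 0.328, -0.035], 0, 0.04]
  ]
}}

```text
time_s: 17.2
eef_pos: [0.4302, 0.1799, 0.0747]
tcp_rot: [[-1.0, 0.001, -0.003], [0.001, 1.0, -0.001], [0.003, -0.001, -1.0]]
ft_force: [0.5, 0.0, -1.3]
opening: 0.0449
grasp_force: 41.1
```

```bash
python3 s.py
python3 - <<'E'
from h import *
im=imaging.grab_frame("top"); b=imaging.grab_frame("scene")[130:200,150:250]
v=np.hstack([cv2.resize(im[190:250,120:200],(400,300),interpolation=cv2.INTER_CUBIC),cv2.resize(b,(400,300),interpolation=cv2.INTER_CUBIC)]); cv2.imwrite("pics/c7.png",v[:,:,::-1])
E
```

```text
17.2 [0.4302 0.1799 0.0747] [[-1.0, 0.001, -0.003], [0.001, 1.0, -0.001], [0.003, -0.001, -1.0]] F [ 0.5  0.  -1.3] op 0.0449 grip 41.1 q [  8.7   2.8 121.5  -0.   55.9 -81.2]
```

View pics/c7.png

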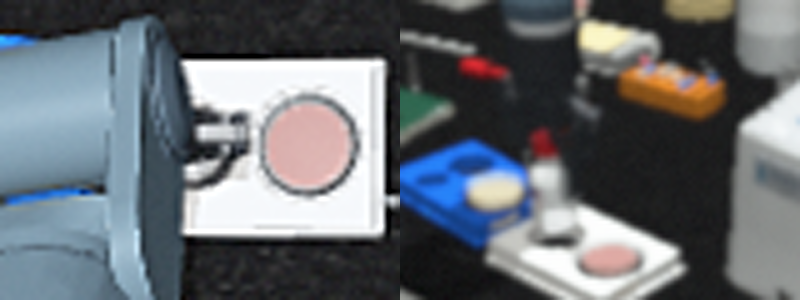

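Bottle is upright above its well. Lowering.

Request:
{"op": "move_arm", "data": {
  "increments": [
    [[-0.001, 0, 0.008], 0, 0.04],
    [[-0.001, 0, 0.016], 0, 0.04],
    [[-0.001, 0, 0.022], 0, 0.04],
    [[-0.001, 0, 0.025], 0, 0.04],
    [[-0.001, 0, 0.0265], 0, 0.04],
    [[-0.001, 0, 0.0275], 0, 0.04],
    [[-0.001, 0, 0.0275], 0, 0.04]
  ]
}}

```text
time_s: 18.0
eef_pos: [0.4324, 0.1809, 0.0485]
tcp_rot: [[-1.0, -0.0, 0.0], [-0.0, 1.0, 0.0], [-0.0, 0.0, -1.0]]
ft_force: [0.0, 0.5, -1.0]
opening: 0.0445
grasp_force: 41.1
```

Request:
{"op": "move_arm", "data": {
  "increments": [
    [[0, 0, 0.0007], 0, 0.04],
    [[0, 0, 0.0014], 0, 0.04],
    [[0, 0, 0.002], 0, 0.04],
    [[0, 0, 0.002], 0, 0.04]
  ]
}}

```text
time_s: 18.4
eef_pos: [0.4325, 0.1809, 0.0468]
tcp_rot: [[-1.0, -0.0, 0.0], [-0.0, 1.0, 0.0], [-0.0, 0.0, -1.0]]
ft_force: [-0.4, 0.0, 1.9]
opening: 0.0451
grasp_force: 41.3
```

Request:
{"op": "move_arm", "data": {
  "increments": [
    [[0, 0, 0.0006], 0, 0.04],
    [[0, 0, 0.001], 0, 0.04],
    [[0, 0, 0.001], 0, 0.04]
  ]
}}

```text
time_s: 18.7
eef_pos: [0.4329, 0.1809, 0.0467]
tcp_rot: [[-1.0, -0.0, 0.0], [-0.0, 1.0, -0.0], [-0.0, -0.0, -1.0]]
ft_force: [-3.9, -1.3, 11.0]
opening: 0.045
grasp_force: 42.1
```

Request:
{"op": "move_arm", "data": {
  "increments": [
    [[0, 0, -0.0005], 0, 0.046],
    [[0, 0, -0.0005], 0, 0.05],
    [[0, 0, -0.0005], 0, 0.056],
    [[0, 0, -0.0005], 0, 0.062],
    [[0, 0, -0.0005], 0, 0.062],
    [[0, 0, -0.01], 0, 0.062],
    [[0, 0, -0.04], 0, 0.062],
    [[0, 0, -0.085], 0, 0.062],
    [[0, 0, -0.12], 0, 0.062],
    [[-0.03, 0.027, -0.12], 0, 0.06],
    [[-0.06, 0.054, -0.12], 0, 0.06],
    [[-0.09, 0.081, -0.12], 0, 0.058],
    [[-0.12, 0.108, -0.12], 0, 0.056],
    [[-0.15, 0.135, -0.12], 0, 0.056],
    [[-0.18, 0.162, -0.12], 0, 0.056],
    [[-0.186, 0.168, -0.12], 0, 0.056],
    [[-0.186, 0.168, -0.12], 0, 0.056],
    [[-0.186, 0.168, -0.12], 0, 0.056]
  ]
}}

```text
time_s: 20.5
eef_pos: [0.6175, 0.3483, 0.1655]
tcp_rot: [[-1.0, -0.0, -0.001], [-0.0, 1.0, -0.001], [0.001, -0.001, -1.0]]
ft_force: [0.4, -0.9, 0.0]
opening: 0.0562
grasp_force: 0.0
```

```bash
python3 s.py
python3 - <<'E'
from h import *
im=imaging.grab_frame("top"); b=imaging.grab_frame("scene")[120:195,150:250]
v=np.hstack([cv2.resize(im[140:250,80:200],(400,300),interpolation=cv2.INTER_CUBIC),cv2.resize(b,(400,300),interpolation=cv2.INTER_CUBIC)]); cv2.imwrite("pics/c8.png",v[:,:,::-1])
E
```

```text
20.5 [0.6175 0.3483 0.1655] [[-1.0, -0.0, -0.001], [-0.0, 1.0, -0.001], [0.001, -0.001, -1.0]] F [ 0.4 -0.9  0. ] op 0.0562 grip 0.0 q [ 20.3  25.7  82.8  -0.   71.6 -69.7]
```

View pics/c8.png

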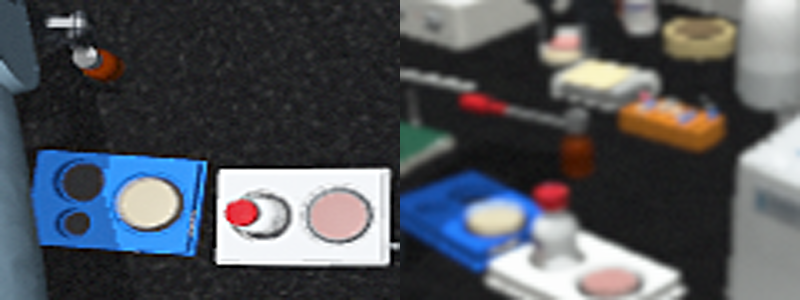

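Red-capped bottle stands in its well and the dropper is undisturbed. Grip the dropper.

Request:
{"op": "move_arm", "data": {
  "increments": [
    [[-0.001, 0, 0.03], 0, 0.056],
    [[-0.001, 0, 0.065], 0, 0.056],
    [[-0.001, 0, 0.1], 0, 0.056],
    [[-0.001, 0, 0.125], 0, 0.056],
    [[-0.001, 0, 0.136], 0, 0.056],
    [[-0.001, 0, 0.136], 0, 0.056],
    [[-0.001, 0, 0.136], 0, 0.046],
    [[-0.001, 0, 0.136], 0, 0.038],
    [[-0.001, 0, 0.136], 0, 0.032],
    [[-0.001, 0, 0.136], 0, 0.03],
    [[-0.001, 0, 0.136], 0, 0.03],
    [[-0.001, 0, 0.136], 0, 0.03],
    [[-0.001, 0, 0.136], 0, 0.03]
  ]
}}

```text
time_s: 21.9
eef_pos: [0.6209, 0.3494, 0.0323]
tcp_rot: [[-1.0, -0.0, 0.004], [-0.0, 1.0, 0.001], [-0.004, 0.001, -1.0]]
ft_force: [-1.9, -0.6, 6.3]
opening: 0.0354
grasp_force: 40.5
```

Request:
{"op": "move_arm", "data": {
  "increments": [
    [[0, 0, -0.005], 0, 0.03],
    [[0, 0, -0.02], 0, 0.03],
    [[0, 0, -0.045], 0, 0.03],
    [[0.005, 0, -0.065], 0, 0.03],
    [[0.02, 0.003, -0.065], 0, 0.03],
    [[0.045, 0.006, -0.065], 0, 0.03],
    [[0.075, 0.01, -0.065], 0, 0.03],
    [[0.105, 0.014, -0.065], 0, 0.03],
    [[0.13, 0.018, -0.065], 0, 0.03],
    [[0.144, 0.0195, -0.065], 0, 0.03],
    [[0.144, 0.0195, -0.065], 0, 0.03],
    [[0.144, 0.0195, -0.05], 0, 0.03],
    [[0.144, 0.0195, -0.04], 0, 0.03],
    [[0.144, 0.0195, -0.035], 0, 0.03],
    [[0.144, 0.0195, -0.035], 0, 0.03],
    [[0.144, 0.0195, -0.035], 0, 0.03]
  ]
}}

```text
time_s: 23.5
eef_pos: [0.4756, 0.3682, 0.0641]
tcp_rot: [[-1.0, 0.0, -0.0], [0.0, 1.0, -0.0], [0.0, -0.0, -1.0]]
ft_force: [-0.4, -0.5, -0.8]
opening: 0.035
grasp_force: 39.8
```

```bash
python3 s.py
python3 - <<'E'
from h import *
im=imaging.grab_frame("top"); b=imaging.grab_frame("scene")[130:190,130:210]
v=np.hstack([cv2.resize(im[180:250,60:160],(400,300),interpolation=cv2.INTER_CUBIC),cv2.resize(b,(400,300),interpolation=cv2.INTER_CUBIC)]); cv2.imwrite("pics/c9.png",v[:,:,::-1])
E
```

```text
23.5 [0.4756 0.3682 0.0641] [[-1.0, 0.0, -0.0], [0.0, 1.0, -0.0], [0.0, -0.0, -1.0]] F [-0.4 -0.5 -0.8] op 0.035 grip 39.8 q [ 27.   20.3 102.   -0.   57.7 -63. ]
```

View pics/c9.png

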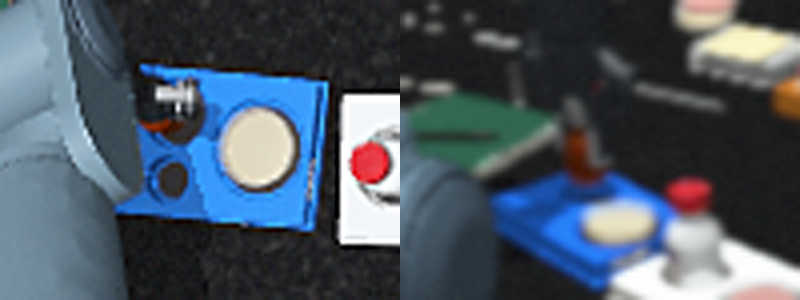

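Dropper upright over its well. Lowering.

Request:
{"op": "move_arm", "data": {
  "increments": [
    [[0, 0, 0.008], 0, 0.03],
    [[0, 0, 0.016], 0, 0.03],
    [[0, 0, 0.022], 0, 0.03],
    [[0, 0, 0.0245], 0, 0.03],
    [[0, 0, 0.026], 0, 0.03],
    [[0, 0, 0.027], 0, 0.03],
    [[0, 0, 0.0275], 0, 0.03],
    [[0, 0, 0.0275], 0, 0.03]
  ]
}}

```text
time_s: 24.4
eef_pos: [0.4754, 0.3684, 0.0372]
tcp_rot: [[-1.0, -0.0, 0.0], [-0.0, 1.0, 0.0], [-0.0, 0.0, -1.0]]
ft_force: [0.2, 0.3, -0.5]
opening: 0.0352
grasp_force: 39.8
```

Request:
{"op": "move_arm", "data": {
  "increments": [
    [[0, 0, 0.0007], 0, 0.03],
    [[0, 0, 0.0014], 0, 0.03],
    [[0, 0, 0.002], 0, 0.03],
    [[0, 0, 0.002], 0, 0.03]
  ]
}}

```text
time_s: 24.8
eef_pos: [0.4756, 0.3685, 0.0363]
tcp_rot: [[-1.0, -0.0, 0.0], [-0.0, 1.0, -0.0], [-0.0, -0.0, -1.0]]
ft_force: [-3.2, -2.3, 8.5]
opening: 0.0353
grasp_force: 40.8
```

Request:
{"op": "move_arm", "data": {
  "increments": [
    [[0, 0, -0.0005], 0, 0.036],
    [[0, 0, -0.0005], 0, 0.042],
    [[0, 0, -0.0005], 0, 0.05],
    [[0, 0, -0.0005], 0, 0.052],
    [[0, 0, -0.0005], 0, 0.052],
    [[0, 0, -0.01], 0, 0.052],
    [[0, 0, -0.04], 0, 0.052],
    [[0, 0, -0.085], 0, 0.052],
    [[0, 0, -0.13], 0, 0.052],
    [[0.01, -0.03, -0.16], 0, 0.052],
    [[0.025, -0.07, -0.165], 0, 0.05],
    [[0.04, -0.11, -0.165], 0, 0.045],
    [[0.055, -0.15, -0.165], 0, 0.04],
    [[0.07, -0.19, -0.165], 0, 0.04],
    [[0.075, -0.235, -0.165], 0, 0.04],
    [[0.075, -0.28, -0.165], 0, 0.04],
    [[0.075, -0.325, -0.165], 0, 0.04],
    [[0.075, -0.37, -0.165], 0, 0.04],
    [[0.075, -0.41, -0.165], 0, 0.04],
    [[0.075, -0.41, -0.165], 0, 0.04]
  ]
}}

```text
time_s: 26.8
eef_pos: [0.4005, -0.0455, 0.2011]
tcp_rot: [[-1.0, 0.007, 0.002], [0.007, 1.0, -0.002], [-0.002, -0.002, -1.0]]
ft_force: [-0.7, 0.8, 0.3]
opening: 0.0399
grasp_force: 0.0
```

Request:
{"op": "move_arm", "data": {
  "increments": [
    [[0, -0.04, 0], 0, 0.04],
    [[0, -0.08, 0], 0, 0.04],
    [[0, -0.12, 0], 0, 0.04],
    [[0, -0.16, 0], 0, 0.04],
    [[0, -0.2, 0], 0, 0.04],
    [[0, -0.24, 0], 0, 0.04],
    [[-0.02, -0.28, 0], 0, 0.04],
    [[-0.05, -0.31, 0], 0, 0.04],
    [[-0.08, -0.34, 0.02], 0, 0.04],
    [[-0.106, -0.365, 0.04], 0, 0.04],
    [[-0.106, -0.365, 0.06], 0, 0.04],
    [[-0.106, -0.365, 0.07], 0, 0.04],
    [[-0.106, -0.365, 0.07], 0, 0.04],
    [[-0.106, -0.365, 0.07], 0, 0.04]
  ]
}}

```text
time_s: 28.2
eef_pos: [0.5066, -0.4062, 0.1311]
tcp_rot: [[-1.0, -0.001, 0.001], [-0.001, 1.0, -0.001], [-0.001, -0.001, -1.0]]
ft_force: [-0.6, 0.4, 0.5]
opening: 0.0394
grasp_force: 0.0
```

```bash
python3 s.py
python3 - <<'E'
from h import *
im=imaging.grab_frame("top"); b=imaging.grab_frame("scene")
for z,p in ((.051,[.507,-.4065,.0455]),): print("scene px of est. vial cap mid",proj("scene",p).round(1), "foot", proj("scene",[.507,-.4065,0]).round(1))
c=blobs(b,(310,212,336,245),(0,0,150),(179,70,255))[:2]; print([ (k.min(0),k.max(0)) for k in c])
u=lambda i:cv2.resize(i,(400,300),interpolation=cv2.INTER_CUBIC)
v=np.vstack([np.hstack([u(im[185:245,80:160]),u(b[130:190,130:210])]),np.hstack([u(im[160:235,310:410]),u(b[190:265,280:380])])]); cv2.imwrite("pics/c10.png",v[:,:,::-1])
E
```

```text
28.2 [ 0.5066 -0.4062  0.1311] [[-1.0, -0.001, 0.001], [-0.001, 1.0, -0.001], [-0.001, -0.001, -1.0]] F [-0.6  0.4  0.5] op 0.0394 grip 0.0 q [ -48.7   20.5   93.6    0.    65.9 -138.8]
scene px of est. vial cap mid [[320.9 222.2]] foot [[319.6 232.9]]
[(array([327., 227.]), array([335., 244.])), (array([320., 220.]), array([324., 225.]))]
```

View pics/c10.png

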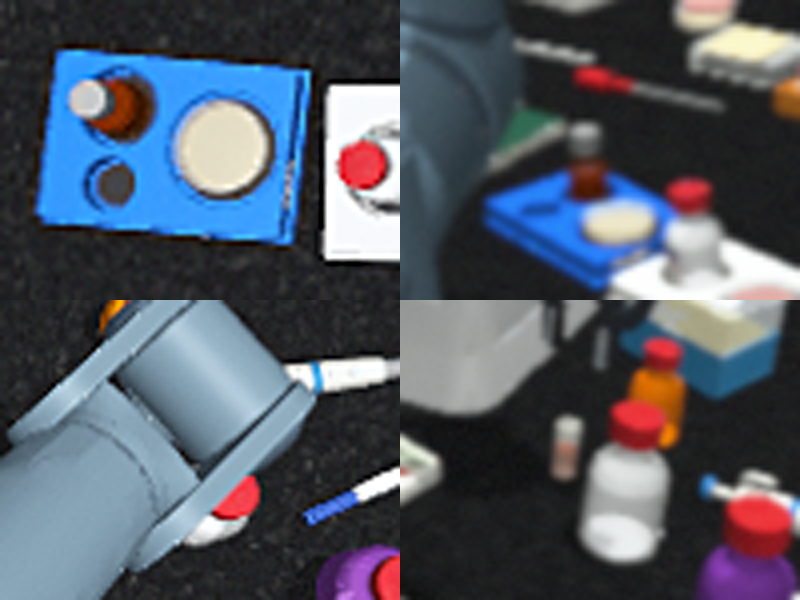

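The vial stands where estimated, clear of the large bottle. The dropper is in its well. Grip the vial high so the fingertips stay above the tray later.

Request:
{"op": "move_arm", "data": {
  "increments": [
    [[-0.001, -0.001, 0.03], 0, 0.04],
    [[-0.001, -0.001, 0.06], 0, 0.04],
    [[-0.001, -0.001, 0.085], 0, 0.04],
    [[-0.001, -0.001, 0.097], 0, 0.04],
    [[-0.001, -0.001, 0.097], 0, 0.04],
    [[-0.001, -0.001, 0.097], 0, 0.034],
    [[-0.001, -0.001, 0.097], 0, 0.028],
    [[-0.001, -0.001, 0.097], 0, 0.022],
    [[-0.001, -0.001, 0.097], 0, 0.016],
    [[-0.001, -0.001, 0.097], 0, 0.012],
    [[-0.001, -0.001, 0.097], 0, 0.012],
    [[-0.001, -0.001, 0.097], 0, 0.012],
    [[-0.001, -0.001, 0.097], 0, 0.012]
  ],
  "newtons": 30
}}

```text
time_s: 29.6
eef_pos: [0.5082, -0.4082, 0.0346]
tcp_rot: [[-1.0, -0.0, 0.002], [-0.0, 1.0, -0.001], [-0.002, -0.001, -1.0]]
ft_force: [-0.2, 1.6, 6.3]
opening: 0.0194
grasp_force: 29.3
```

Request:
{"op": "move_arm", "data": {
  "increments": [
    [[0, 0, -0.005], 0, 0.012],
    [[0, 0, -0.02], 0, 0.012],
    [[0, 0, -0.05], 0, 0.012],
    [[0, 0, -0.09], 0, 0.012],
    [[0, 0, -0.13], 0, 0.012],
    [[0.01, 0.01, -0.155], 0, 0.012],
    [[0.035, 0.03, -0.165], 0, 0.012],
    [[0.065, 0.058, -0.165], 0, 0.012],
    [[0.095, 0.085, -0.165], 0, 0.012],
    [[0.107, 0.12, -0.165], 0, 0.012],
    [[0.107, 0.16, -0.165], 0, 0.012],
    [[0.107, 0.2, -0.165], 0, 0.012],
    [[0.107, 0.24, -0.165], 0, 0.012],
    [[0.107, 0.28, -0.165], 0, 0.012],
    [[0.107, 0.32, -0.165], 0, 0.012],
    [[0.107, 0.36, -0.165], 0, 0.012],
    [[0.107, 0.39, -0.165], 0, 0.012],
    [[0.107, 0.4, -0.165], 0, 0.012],
    [[0.107, 0.4, -0.165], 0, 0.012]
  ]
}}

```text
time_s: 31.5
eef_pos: [0.4003, -0.007, 0.1985]
tcp_rot: [[-1.0, -0.003, 0.001], [-0.003, 1.0, -0.001], [-0.001, -0.001, -1.0]]
ft_force: [-0.5, -0.6, 0.3]
opening: 0.0194
grasp_force: 29.4
```

Request:
{"op": "move_arm", "data": {
  "increments": [
    [[0, 0.015, 0], 0, 0.012],
    [[0, 0.045, 0], 0, 0.012],
    [[0, 0.085, 0], 0, 0.012],
    [[0, 0.125, 0], 0, 0.012],
    [[0, 0.165, 0], 0, 0.012],
    [[0, 0.205, 0], 0, 0.012],
    [[-0.005, 0.245, 0], 0, 0.012],
    [[-0.01, 0.285, 0], 0, 0.012],
    [[-0.015, 0.32, 0], 0, 0.012],
    [[-0.02, 0.35, 0], 0, 0.012],
    [[-0.023, 0.37, 0], 0, 0.012],
    [[-0.023, 0.381, 0], 0, 0.012],
    [[-0.023, 0.381, 0], 0, 0.012],
    [[-0.023, 0.381, 0.03], 0, 0.012],
    [[-0.023, 0.381, 0.07], 0, 0.012],
    [[-0.023, 0.381, 0.1], 0, 0.012],
    [[-0.023, 0.381, 0.12], 0, 0.012],
    [[-0.023, 0.381, 0.13], 0, 0.012],
    [[-0.023, 0.381, 0.13], 0, 0.012],
    [[-0.023, 0.381, 0.13], 0, 0.012]
  ]
}}

```text
time_s: 33.5
eef_pos: [0.4242, 0.3732, 0.0692]
tcp_rot: [[-1.0, 0.0, 0.002], [0.0, 1.0, 0.001], [-0.002, 0.001, -1.0]]
ft_force: [0.3, -0.5, -0.4]
opening: 0.0192
grasp_force: 29.4
```

```bash
python3 s.py
python3 - <<'E'
from h import *
im=imaging.grab_frame("top"); b=imaging.grab_frame("scene")
u=lambda i:cv2.resize(i,(400,300),interpolation=cv2.INTER_CUBIC)
v=np.hstack([u(im[185:245,60:140]),u(b[130:190,130:210])]); cv2.imwrite("pics/c11.png",v[:,:,::-1])
E
```

```text
33.5 [0.4242 0.3732 0.0692] [[-1.0, 0.0, 0.002], [0.0, 1.0, 0.001], [-0.002, 0.001, -1.0]] F [ 0.3 -0.5 -0.4] op 0.0192 grip 29.4 q [ 29.8  15.5 107.5  -0.   56.9 -60.1]
```

View pics/c11.png

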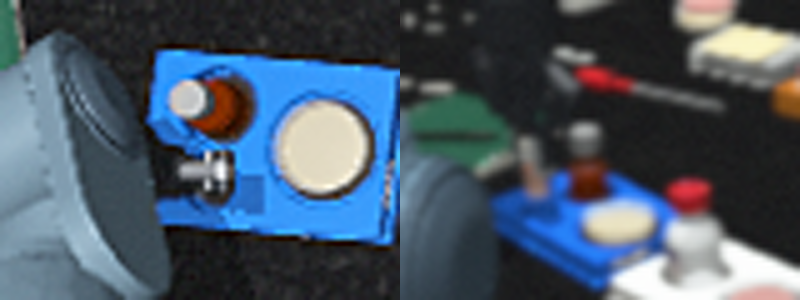

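Vial hangs upright over its well. Lowering.

Request:
{"op": "move_arm", "data": {
  "increments": [
    [[0, 0, 0.008], 0, 0.012],
    [[0, 0, 0.016], 0, 0.012],
    [[0, 0, 0.023], 0, 0.012],
    [[0, 0, 0.027], 0, 0.012],
    [[0, 0, 0.029], 0, 0.012],
    [[0, 0, 0.0295], 0, 0.012],
    [[0, 0, 0.0295], 0, 0.012]
  ]
}}

```text
time_s: 34.3
eef_pos: [0.4234, 0.3734, 0.0386]
tcp_rot: [[-1.0, -0.0, 0.0], [-0.0, 1.0, 0.0], [-0.0, 0.0, -1.0]]
ft_force: [0.6, -1.0, 0.5]
opening: 0.0195
grasp_force: 29.4
```

Request:
{"op": "move_arm", "data": {
  "increments": [
    [[0, 0, 0.0007], 0, 0.012],
    [[0, 0, 0.0013], 0, 0.012],
    [[0, 0, 0.0013], 0, 0.012]
  ]
}}

```text
time_s: 34.6
eef_pos: [0.424, 0.3736, 0.0385]
tcp_rot: [[-1.0, -0.0, 0.001], [-0.0, 1.0, 0.0], [-0.001, 0.0, -1.0]]
ft_force: [-2.4, -1.7, 8.3]
opening: 0.0193
grasp_force: 29.3
```

Seated. Release, rise and move aside.

Request:
{"op": "move_arm", "data": {
  "increments": [
    [[0, 0, -0.0005], 0, 0.02],
    [[0, 0, -0.0005], 0, 0.026],
    [[0, 0, -0.0005], 0, 0.034],
    [[0, 0, -0.0005], 0, 0.038],
    [[0, 0, -0.0005], 0, 0.038],
    [[0, 0, -0.01], 0, 0.038],
    [[0, 0, -0.04], 0, 0.038],
    [[0, 0, -0.085], 0, 0.038],
    [[0, 0, -0.13], 0, 0.038],
    [[0, 0.03, -0.17], 0, 0.038],
    [[0, 0.07, -0.19], 0, 0.038],
    [[0, 0.11, -0.19], 0, 0.038],
    [[0, 0.15, -0.19], 0, 0.038],
    [[0, 0.19, -0.19], 0, 0.038],
    [[0, 0.22, -0.19], 0, 0.038],
    [[0, 0.22, -0.19], 0, 0.038],
    [[0, 0.22, -0.19], 0, 0.038]
  ]
}}

```text
time_s: 36.3
eef_pos: [0.4229, 0.5934, 0.2273]
tcp_rot: [[-1.0, -0.001, -0.0], [-0.001, 1.0, -0.001], [0.0, -0.001, -1.0]]
ft_force: [0.9, -0.8, -0.4]
opening: 0.0379
grasp_force: 0.0
```

```bash
python3 s.py
python3 - <<'E'
from h import *
im=imaging.grab_frame("top"); b=imaging.grab_frame("scene")
for nm,roi,lo,hi,z in (("drop",(88,192,115,212),(0,0,90),(179,60,255),.082),("vial",(88,210,112,232),(0,0,150),(179,90,255),.055),("red",(144,205,162,232),(170,120,80),(179,255,255),.099),("pink",(168,205,195,234),(0,25,120),(179,130,255),.031),("cream",(112,198,138,232),(8,15,120),(35,130,255),.031),("timer",(285,208,318,240),(0,0,140),(179,255,255),.018)):
  for c in blobs(im,roi,lo,hi,6)[:1]: print(nm,cv2.minAreaRect((onplane("top",c,z)[:,:2]*1000).astype(np.float32)))
u=lambda i:cv2.resize(i,(400,300),interpolation=cv2.INTER_CUBIC)
v=np.hstack([u(im[175:250,90:190]),u(b[130:200,130:223])]); cv2.imwrite("pics/c12.png",v[:,:,::-1])
E
```

```text
36.3 [0.4229 0.5934 0.2273] [[-1.0, -0.001, -0.0], [-0.001, 1.0, -0.001], [0.0, -0.001, -1.0]] F [ 0.9 -0.8 -0.4] op 0.0379 grip 0.0 q [ 45.6  25.   77.   -0.   78.  -44.4]
drop ((474.3169250488281, 364.4822082519531), (23.468303680419922, 22.660512924194336), 89.768310546875)
vial ((421.327880859375, 369.9593811035156), (27.336837768554688, 21.71015739440918), 64.57197570800781)
red ((430.7086486816406, 180.96026611328125), (28.402328491210938, 25.45119285583496), 1.2825850248336792)
pink ((431.28009033203125, 101.21734619140625), (53.36526870727539, 49.533077239990234), 89.74658966064453)
cream ((447.04241943359375, 291.0608215332031), (57.93119430541992, 53.311092376708984), 89.84701538085938)
timer ((406.7199401855469, -294.8094787597656), (60.554534912109375, 64.32352447509766), 81.50900268554688)
```

View pics/c12.png

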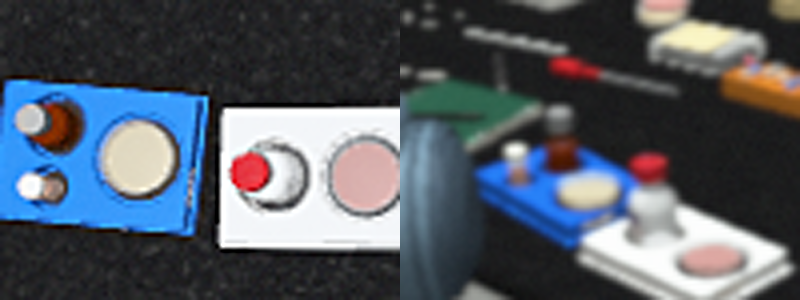

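All five are in their wells, upright, within about 4 mm of the centres, and the timer has not moved. Handing in.

```bash
python3 -c "
from station import workorder; print(workorder.sign_off())"
```

```text
the job is handed in; nothing more can be done
None
```

Both kits are made up and the job is handed in: all five items measured upright and within about 4 mm of their well centres, and the timer has not moved; sign-off gave no verdict.

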